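# Set out the tea things on the walnut plank

## Robot

A 7-joint arm with a two-finger parallel gripper is mounted at the origin on the work surface. World frame = base frame: x ahead of the robot, y to its left, z up, the work surface at z = 0. Lengths are in m, angles in degrees, forces in N, time in s.
With the tool pointing down it reaches from about 0.425 to 0.875 m from the base axis. Payload 4.7 kg.
Tool frame: the origin (TCP) lies at the centre of the arm's flange, where the gripper is bolted on; the fingertips stand 182 mm ahead of it and the grasp point (between the pads) lies 164 mm ahead of it; z points along the fingers, y is the line along which they close (so a half turn about z gives the same grasp; the last joint's range is limited). The gripper opens to 87 mm and grips with 3 to 60 N. Pads are 19 mm wide; open, the fingers measure 117 mm over their backs; the gripper's body (75 mm by 190 mm) begins 51 mm behind the grasp point.
Start: joints at [-71.041, 18.392, -4.016, 83.108, 1.295, 78.541, -3.26], TCP at [0.203, 0.618, 0.405] pointing down, gripper open.
Joint ranges: [-163.93, 163.93], [-17.29, 119.83], [-79.2, 71.16], [3.27, 140.29], [-89.18, 269.18], [5.43, 117.66], [-154.24, 154.24]. Speed limits (degrees/s): [147.25, 147.25, 180, 180, 180, 180, 180].

## Interface

Orientations are given as [roll, pitch, yaw] about the fixed x, y, z axes, in that order (R = Rz(yaw) Ry(pitch) Rx(roll)).
In Python, from cell import env gives the robot as it stands. The module is installed in compiled form; this text tells all that it offers.
- The arm moves only by the tool step_arm, never from a script. Its argument "steps" is one flat list of numbers, 5 for each row, row after row: the opening, from 0 (shut) to 1 (fully open), then the shift along the tool's x, y, z in mm, then the turn about the tool's z in degrees. In form: [grip, dx, dy, dz, roll, grip, dx, dy, dz, roll, ...]. A call has 1 to 12 rows; each row shifts and turns the commanded pose from where the row before left it, along the tool's axes as they then stand; what a row does not reach is not made up. A row lasts 1/8 s, in which the tool goes at most 62.5 mm and 10.7 degrees, less where a joint would pass 70% of its speed; a pose out of reach is approached as far as the arm can. A call with a gripper value outside its range is refused whole. The fingers move at their own pace and stop on an object; "grip_force" is the grip in N (left out, the last holds). Time passes only in rows, so rows that do not move let the fingers close. It gives the time, the measured TCP pose, the force, the opening and the grip force at its end, in the units of the state.
- env.get_obs(): the state, without advancing time (a new reading comes with each control period).
- env.read_camera(name): name is "scene" or "top" or "wrist"; returns a dict with "image" (420x560x3 uint8, red, green, blue), "camera_matrix" (3x3 intrinsics, pixels), "distortion" ([k1, k2, p1, p2, k3] as OpenCV has them; the pictures are not rectified), "R" (3x3) and "t" (3): a world point X has camera coordinates R X + t. Camera axes: x right, y down, z forward; pixel columns grow to the right and rows downward; lengths in m; the calibration is good to about 2 mm. A picture is of the moment at which its call begins. There is no depth.
- env.sign_off(): hands the job in; it is judged then, once.
The state is a dict: "time_s": time; "qpos": joint angles; "joint_velocities": joint speeds; "effort": joint torques, N m; "tool_pos": TCP position; "tool_rot": TCP orientation; "force": force on the tool from outside, world axes, zero at the start; "wrist_torque": the same for the moment, N m; "grip_width": finger opening in m; "grasp_force": force on a finger pad.
Only numpy, scipy, OpenCV 4.12 (cv2) and the standard library are available. Lean on these libraries where they do the work, as an engineer would, in place of code of your own. Each camera call takes 0.05 s, during which the arm holds its last target. There are 200 camera calls.

## Task

Set out the tea things from the counter on the walnut plank: stand the blue mug in the middle of the pot holder and cover it with its wooden lid, centred. Stand the squat white sugar pot midway between the pot holder and the dish rack, in line with the pot holder's middle, and the tall tea tin on the opposite side of the pot holder (away from the rack), level with the middle of that edge with a gap of about 3 cm between tin and pot holder. Everything stands upright; leave the spare tagine knob where it is.

Things in the scene. Friction and masses are not known exactly. Their poses are not given: they have to be found in the camera images.
- mug_mid (a point): Small blue enamel mug with one handle, open at the top: outer diameter 62 mm, 65 mm tall, wall 3 mm. The point is on its axis, half-way up (32.5 mm over its underside). Its own z axis points up when it stands. The handle sticks out about 25 mm along its own +y; at the start it points roughly towards the robot, so the mug can be gripped round the outside along its own x axis. It stands on the counter (top at height 0) at the start.
- lid_mid (a point): Light wooden mug lid: a flat disc 80 mm across and 6 mm thick (flat underside, no lip) with an upright cylindrical grip 22 mm across rising 38 mm from its middle, 44 mm tall in all. The point is on its axis, 22 mm over its underside. Its own z axis points up when it stands. It lies on the counter, grip up, at the start.
- sugar_mid (a point): Squat white ceramic sugar pot, closed, a plain upright cylinder 58 mm across and 53 mm tall with a thin white lid. The point is on its axis, 25 mm over its underside. Its own z axis points up when it stands. It stands on the counter at the start.
- tin_mid (a point): Tall slim steel tea tin, closed, an upright cylinder 44 mm across and 83 mm tall. The point is on its axis, 41 mm over its underside. Its own z axis points up when it stands. It stands on the counter at the start.
- holder: Square silicone pot holder, grey, 110 x 110 mm and 8 mm thick, lying fixed on the walnut plank. Origin at the centre of its underside, on the plank's top (40 mm over the counter); z up. Its own y axis runs roughly along the plank towards the robot's left, its own x axis across the plank away from the robot (turned by up to 5 degrees).
- rack: Low steel wire dish rack, 110 x 110 mm, with four white saucers standing in it (top of the saucers 106 mm over its underside), fixed on the plank at one end, either to the left or the right of the pot holder, about 278 mm from its centre along the plank. Origin at the centre of its underside, on the plank's top; z up.
- crock: Bystander: round white salt crock with a wooden lid, 92 mm across and 113 mm tall, fixed on the plank on the other side of the pot holder from the rack, about 278 mm from the pot holder's centre. Origin at the centre of its underside; z up.
- knob_mid (a point): Bystander, loose, to be left alone: spare knob of a tagine lid, a terracotta mushroom shape waisted in the middle, 42 mm across and 50 mm tall, standing on the counter in the row among the things to be moved. The point is on its axis, half-way up.
Not all that is in view belongs to the job. Of the things that look like the part that bears mug_mid, the larger one is meant.

How it is judged (in metres and radians):
At the end, for the whole second after the job is handed in: Upright and at rest: mug within 13 mm of pot holder centre; lid on its rim within 10 mm; on the plank, sugar pot within 156 mm of pot holder and rack centres, 18 mm of the line; tin 92-124 mm from pot holder centre, over 350 mm from rack, 15 mm of the line; knob moved under 15 mm (horizontal distance between mug_mid and holder below 0.013 m and z of mug_mid in the frame of holder between 0.036 and 0.046 m and horizontal distance between lid_mid and mug_mid below 0.01 m and z of lid_mid in the frame of mug_mid between 0.05 and 0.06 m and horizontal distance between sugar_mid and holder below 0.156 m and horizontal distance between sugar_mid and rack below 0.156 m and x of sugar_mid in the frame of holder between -0.018 and 0.018 m and z of sugar_mid in the frame of holder between 0.02 and 0.03 m and horizontal distance between tin_mid and holder between 0.092 and 0.124 m and horizontal distance between tin_mid and rack above 0.35 m and x of tin_mid in the frame of holder between -0.015 and 0.015 m and z of tin_mid in the frame of holder between 0.036 and 0.046 m and angle between each of mug_mid, lid_mid, sugar_mid, tin_mid's own z axis and vertical below 0.12 rad and linear speed of each of mug, lid, sugar, tin below 0.02 m/s and distance of knob_mid from where it was at the start of the episode below 0.015 m); the robot touches nothing.
It fails at once if the spare tagine knob is knocked away or carried off (distance of knob_mid from where it was at the start of the episode above 0.03 m).
It also fails if it takes over 112 s, if anything falls off the work surface, if the arm or the gripper's body presses on something with over 40 N, if the wrist force passes 120 N, or if a joint passes its speed limit or range.

## Working session

There is one attempt and no reset: what is moved stays moved. The work goes in short steps, Python scripts to look and compute and a tool call to move; the robot and the scene stay as the last step left them, time stands still between calls to the robot, and variables do not carry over. Pictures are saved under pics/ and viewed, at most 14 in all, crops included, and the job is handed in when it is done.

Besides the shell and the picture viewer there is one more tool, called as name(argument=value, ...) on one line, values as JSON. step_arm: Moves the arm, as the interface text tells. Its arguments: {"type":"object","properties":{"steps":{"type":"array","items":{"type":"number"}},"grip_force":{"type":"number"}},"required":["steps"]}

```bash
mkdir -p pics
cat > h.py <<'E'
import numpy as np,cv2
from cell import env
def snap(n,f=None):
    c=env.read_camera(n)
    if f: cv2.imwrite('pics/'+f,c['image'][:,:,::-1])
    return c
def back(c,uv,z):
    p=cv2.undistortPoints(np.array(uv,float).reshape(-1,1,2),c['camera_matrix'],np.array(c['distortion'],float))[:,0]
    R=np.array(c['R']);t=np.array(c['t']);o=-R.T@t
    d=np.c_[p,np.ones(len(p))]@R
    return o+d*((np.array(z)-o[2])/d[:,2])[:,None]
def proj(c,X):
    R=np.array(c['R']);r,_=cv2.Rodrigues(R)
    return cv2.projectPoints(np.array(X,float).reshape(-1,1,3),r,np.array(c['t'],float),c['camera_matrix'],np.array(c['distortion'],float))[0][:,0]
E
python3 - <<'E'
from h import *
for n in('scene','top'):
    c=snap(n,n+'0.png'); R=np.array(c['R']);print(n,(-R.T@c['t']).round(3),R.round(2).tolist(),c['camera_matrix'][0][0])
o=env.get_obs();print(o)
E
```

```text
scene [ 1.287 -0.106  0.65 ] [[0.14, 0.99, 0.0], [0.57, -0.08, -0.82], [-0.81, 0.12, -0.58]] 481.4288938707964
top [0.335 0.008 1.05 ] [[-0.01, -1.0, -0.0], [-0.99, 0.01, -0.15], [0.15, 0.0, -0.99]] 417.1258367511982
{'time_s': 0.1, 'qpos': array([-71.04026077,  18.43365821,  -4.01726764,  83.16593599,
         1.29564824,  78.54022719,  -3.25830902]), 'joint_velocities': array([-0.06515   ,  0.03354292, -0.0701193 , -0.17614878, -0.06063962,
        0.00502905,  0.05962417]), 'effort': array([-1.02546051e-04, -4.92574453e+01, -4.05854238e-01, -3.13400674e+01,
       -6.42084936e-02,  3.95363127e-02,  8.40921052e-05]), 'tool_pos': array([0.20246056, 0.61748146, 0.40380126]), 'tool_rot': array([-1.79905450e+02,  5.42093545e-03,  1.61853284e+02]), 'force': array([ 0.27054116, -0.93578058, -0.49847685]), 'wrist_torque': array([-0.00027575,  0.0368878 , -0.03188514]), 'grasp_force': 0.0, 'grip_width': 0.08707187940618578}
```

View pics/scene0.png

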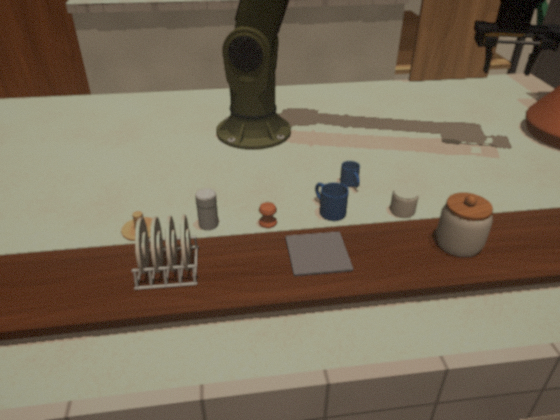

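View pics/top0.png

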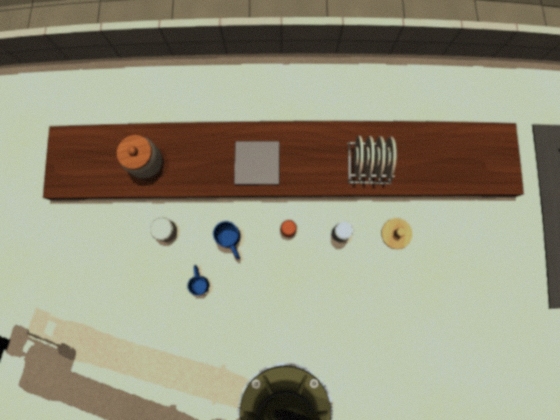

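Top view: candidates for the mug are the larger blue mug at (227,235) and a small one at (198,286); I choose the larger. The sugar pot is at (162,229), the knob at (288,229), the tin at (343,231), the lid at (397,233), the holder at (257,162), the rack at (372,161) and the crock at (140,157).

Run:
```python
from h import *
c=snap('top');im=c['image'];cv2.imwrite('pics/crop.png',cv2.resize(im[120:310,135:425,::-1],None,fx=2.75,fy=2.75,interpolation=cv2.INTER_CUBIC))
```

```text
(no output)
```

View pics/crop.png

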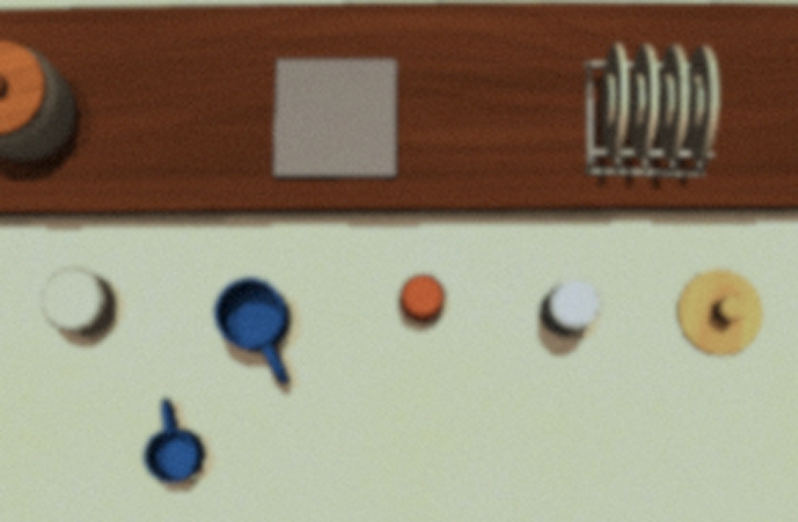

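The crop shows the larger mug with its rim centre near crop (253,315) and its handle tip near (285,387). The sugar pot is near (73,300), the knob (422,297), the tin top (574,305) and the lid disc (720,312). The choice of mug stands.

Run:
```python
from h import *
c=snap('top')
P={'mug':(253,315,.065),'handle':(280,370,.035),'smug':(174,455,.045),'sugar':(73.5,300,.053),'knob':(422,297,.05),'tin':(574,305,.083),'lid':(720,312,.006),'h1':(275,58,.048),'h2':(397,59,.048),'h3':(397,177,.048),'h4':(272.5,177,.048),'rackL':(588,118,.043),'plank_near_l':(0,212,.04),'plank_near_r':(790,208,.04)}
P.update(crock=(-2*0+0,88,.1))
k=list(P);a=np.array([P[i] for i in k])
X=back(c,(a[:,:2]+.5)/2.75-.5+[135,120],a[:,2])
for n,x in zip(k,X):print(n,x.round(4))
s=snap('scene')
print(proj(s,X).round(0).tolist())
h=X[7:11];print('holder',h.mean(0).round(4)); 
# yaw: y axis left: h2->h1, h3->h4 ; x: h4->h1,h3->h2
v=(h[0]-h[1]+h[3]-h[2]);w=h[0]-h[3]+h[1]-h[2]
print(np.degrees(np.arctan2(-v[0],v[1])),np.degrees(np.arctan2(w[1],w[0])),np.linalg.norm(v)/2,np.linalg.norm(w)/2)
```

```text
mug [0.4278 0.136  0.065 ]
handle [0.3816 0.1156 0.035 ]
smug [0.3077 0.2068 0.045 ]
sugar [0.443  0.2971 0.053 ]
knob [ 0.4439 -0.0103  0.05  ]
tin [ 0.4323 -0.1387  0.083 ]
lid [ 0.4322 -0.2857  0.006 ]
h1 [0.6638 0.1211 0.048 ]
h2 [0.6617 0.01   0.048 ]
h3 [0.552  0.0108 0.048 ]
h4 [0.553  0.1221 0.048 ]
rackL [ 0.6066 -0.1629  0.043 ]
plank_near_l [0.5252 0.372  0.04  ]
plank_near_r [ 0.5229 -0.3457  0.04  ]
crock [0.6238 0.3561 0.1   ]
[[333.0, 189.0], [319.0, 189.0], [350.0, 167.0], [405.0, 192.0], [268.0, 204.0], [207.0, 192.0], [141.0, 227.0], [354.0, 268.0], [294.0, 273.0], [285.0, 235.0], [340.0, 230.0], [197.0, 263.0], [452.0, 215.0], [102.0, 244.0], [473.0, 222.0]]
holder [0.6076 0.066  0.048 ]
-0.814815423293248 -0.4750928837879542 0.11122482759613507 0.11031059006791834
```

```bash
cat >> h.py <<'E'
from scipy.spatial.transform import Rotation as Ro
def to(x,y,z,yaw=None):  # grasp point target -> tool-axis shift mm, roll deg
    o=env.get_obs();R=Ro.from_euler('xyz',o['tool_rot'],degrees=True).as_matrix()
    d=R.T@(np.array([x,y,z+.164])-o['tool_pos'])*1e3
    w=(o['tool_rot'][2]-yaw+180)%360-180 if yaw is not None else 0
    print('shift',d.round(1),'roll',round(w,1),'| q7',o['qpos'][6].round(1),'w',round(o['grip_width'],4),'gf',o['grasp_force'],'F',o['force'].round(1),'t',o['time_s'])
E
python3 -c "
from h import *
to(.428,.136,.16,204)"
```

```text
shift [-364.3 -387.3   80.6] roll -42.1 | q7 -3.3 w 0.087 gf 0.0 F [-0.1  0.1 -0.9] t 0.25
```

step_arm(steps=[1,-30.4,-32.3,6.7,0,1,-30.4,-32.3,6.7,0,1,-30.4,-32.3,6.7,0,1,-30.4,-32.3,6.7,0,1,-30.4,-32.3,6.7,0,1,-30.4,-32.3,6.7,0,1,-30.4,-32.3,6.7,0,1,-30.4,-32.3,6.7,0,1,-30.4,-32.3,6.7,0,1,-30.4,-32.3,6.7,0,1,-30.4,-32.3,6.7,0,1,-30.4,-32.3,6.7,0], grip_force=20)

```text
time_s: 1.75
tool_pos: [0.4288, 0.1343, 0.3244]
tool_rot: [180.0, 0.0, 161.9]
force: [0.4, 0.1, 0.8]
grip_width: 0.0868
grasp_force: 0.0
```

step_arm(steps=[1,0,0,0,-8.4,1,0,0,0,-8.4,1,0,0,0,-8.4,1,0,0,0,-8.4,1,0,0,0,-8.5,1,0,0,0,0])

```text
time_s: 2.5
tool_pos: [0.4284, 0.1357, 0.3244]
tool_rot: [180.0, 0.0, -156.1]
force: [0.8, -0.6, -0.5]
grip_width: 0.0868
grasp_force: 0.0
```

```bash
python3 -c "
from h import *
to(.428,.136,.04,204)
c=snap('wrist','w1.png')
print(proj(c,[[.428,.136,.065]]),back(c,[[280,210]],[0.065]),np.array(c['R']).round(2).tolist())"
```

```text
shift [  0.2   0.4 120.4] roll -0.1 | q7 91.7 w 0.0868 gf 0.0 F [ 0.8 -0.6 -0.5] t 2.5
[[279.7918244  217.36606006]] [[0.42273221 0.13382564 0.065     ]] [[-0.41, 0.91, -0.0], [0.88, 0.39, 0.25], [0.23, 0.1, -0.97]]
```

View pics/w1.png

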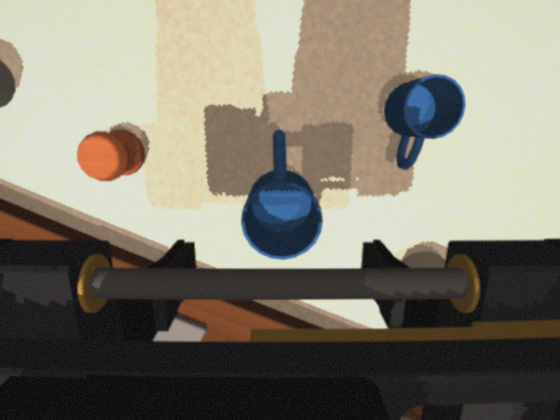

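The wrist view shows the mug rim centred at about (282,217), against a prediction of (280,217). The handle at (279,140) is square to the fingers, so I can descend.

step_arm(steps=[1,0,0,30,0,1,0,0,30,0,1,0,0,25,0,1,0,0,20,0,1,0,0,15,0,1,0,0,0,0,0,0,0,0,0,0,0,0,0,0,0,0,0,0,0,0,0,0,0,0,0,0,0,0,0,0,0,0,0,0], grip_force=20)

```text
time_s: 4.05
tool_pos: [0.4287, 0.1361, 0.2049]
tool_rot: [180.0, 0.1, -156.0]
force: [-2.0, 1.1, 5.5]
grip_width: 0.0607
grasp_force: 19.9
```

```bash
python3 -c "
from h import *
to(.428,.136,.04)"
```

```text
shift [0.7 0.2 0.9] roll 0 | q7 95.8 w 0.0607 gf 19.907728116704675 F [-2.   1.1  5.5] t 4.05
```

step_arm(steps=[0,0,0,-15,0,0,0,0,-25,0,0,0,0,-30,0,0,0,0,-20,0,0,0,0,-10,0,0,0,0,0,0])

```text
time_s: 4.8
tool_pos: [0.4285, 0.1356, 0.3047]
tool_rot: [180.0, 0.1, -156.1]
force: [0.3, 1.2, -2.0]
grip_width: 0.0603
grasp_force: 19.9
```

```bash
python3 -c "
from h import *
to(.6076,.066,.14)"
```

```text
shift [-135.5 -136.3    0.9] roll 0 | q7 92.2 w 0.0603 gf 19.910351843718672 F [ 0.3  1.2 -2. ] t 4.8
```

step_arm(steps=[0,-15,-15,0,0,0,-25,-25,0,0,0,-30,-30,0,0,0,-30,-30,0,0,0,-20,-20,0,0,0,-12,-13,0,0,0,-3.5,-3.5,0,0,0,0,0,0,0,0,0,0,0,0])

```text
time_s: 5.92
tool_pos: [0.607, 0.0665, 0.3041]
tool_rot: [180.0, -0.0, -156.0]
force: [0.8, 0.1, -1.4]
grip_width: 0.0605
grasp_force: 19.9
```

```bash
python3 -c "
from h import *
to(.6076,.066,.091)
a=snap('top')['image'][110:310,60:430,::-1];b=snap('wrist')['image'][:,:,::-1]
cv2.imwrite('pics/p2.png',np.vstack([cv2.resize(a,(555,300)),cv2.resize(b,(555,300))]))
"
```

```text
shift [-0.4 -0.8 49.1] roll 0 | q7 112.9 w 0.0605 gf 19.910344320851436 F [ 0.8  0.1 -1.4] t 5.925
```

View pics/p2.png

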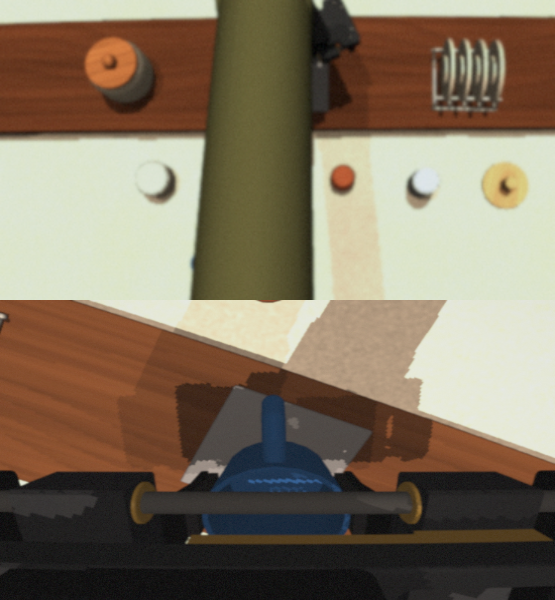

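The wrist half shows the mug held upright over the holder. I lower it and release.

step_arm(steps=[0,-0.2,-0.4,20,0,0,-0.2,-0.4,15,0,0,0,0,8,0,0,0,0,5,0,0,0,0,2.5,0,0,0,0,0,0,0,0,0,0,0])

```text
time_s: 6.9
tool_pos: [0.6086, 0.0654, 0.2543]
tool_rot: [-180.0, 0.1, -156.1]
force: [-0.7, -1.1, -1.3]
grip_width: 0.0602
grasp_force: 19.9
```

```bash
python3 -c "
from h import *
to(.6076,.066,.089)
"
```

```text
shift [0.6 1.  1.3] roll 0 | q7 114.3 w 0.0602 gf 19.910238682568888 F [-0.7 -1.1 -1.3] t 6.9
```

step_arm(steps=[0,0.5,0.7,1.2,0,0,0,0,0,0,0.85,0,0,0,0,1,0,0,0,0,1,0,0,0,0,1,0,0,-15,0,1,0,0,-30,0,1,0,0,-40,0,1,0,0,-40,0,1,0,0,0,0])

```text
time_s: 8.15
tool_pos: [0.6087, 0.0654, 0.3828]
tool_rot: [-179.9, 0.5, -156.1]
force: [0.2, -0.1, -0.6]
grip_width: 0.0869
grasp_force: 0.0
```

```bash
python3 -c "
from h import *
to(.432,-.286,.14,90)
c=snap('wrist','w3.png')
print(proj(c,[[.6076,.066,.113],[.6076,.066,.048]]),c['camera_matrix'][0][0])
"
```

```text
shift [ 304.7 -249.4   76.7] roll 113.9 | q7 111.5 w 0.0869 gf 0.0 F [ 0.2 -0.1 -0.6] t 8.15
[[281.0681577  210.193654  ]
 [280.67756243 192.43274045]] 333.381803640409
```

View pics/w3.png

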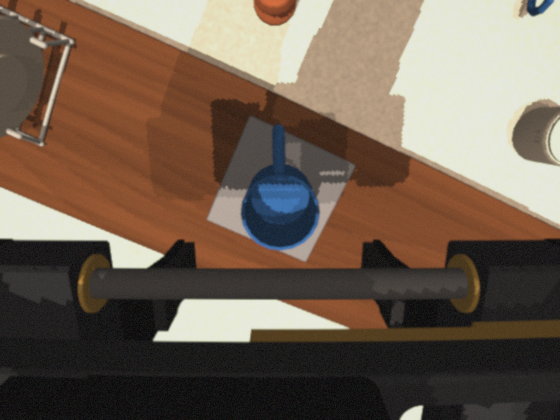

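The mug rim centre is at about (280.5,208) against a prediction of (281,210). The holder's corners average (280,190), so the mug stands centred. The lid is next.

step_arm(steps=[1,0,0,0,10,1,0,0,0,10.4,1,0,0,0,10.4,1,0,0,0,10.4,1,0,0,0,10.4,1,0,0,0,10.4,1,0,0,0,10.4,1,0,0,0,10.4,1,0,0,0,10.4,1,0,0,0,10.4,1,0,0,0,10.4,1,0,0,0,0])

```text
time_s: 9.7
tool_pos: [0.6073, 0.066, 0.3768]
tool_rot: [-179.9, 0.0, 90.1]
force: [0.3, -0.9, 0.8]
grip_width: 0.087
grasp_force: 0.0
```

```bash
python3 -c "
from h import *
to(.432,-.2855,.14,90)"
```

```text
shift [-351.2 -175.5   73.3] roll 0.1 | q7 2.2 w 0.087 gf 0.0 F [ 0.3 -0.9  0.8] t 9.7
```

step_arm(steps=[1,-25,-12.5,0,0,1,-40,-20,0,0,1,-45,-22.5,0,0,1,-45,-22.5,0,0,1,-45,-22.5,0,0,1,-45,-22.5,0,0,1,-40,-20,10,0,1,-35,-17,15,0,1,-21,-11,20,0,1,-10,-5,20,0,1,0,0,8,0,1,0,0,0,0])

```text
time_s: 11.2
tool_pos: [0.4314, -0.2848, 0.3043]
tool_rot: [-179.9, -0.0, 90.0]
force: [0.3, -0.2, 0.7]
grip_width: 0.0866
grasp_force: 0.0
```

```bash
python3 -c "
from h import *
to(.432,-.2855,.03,90)
c=snap('wrist','w4.png')
print(proj(c,[[.432,-.2855,.006],[.432,-.2855,.044]]))"
```

```text
shift [ -0.8   0.7 110.3] roll -0.0 | q7 40.0 w 0.0866 gf 0.0 F [ 0.3 -0.2  0.7] t 11.2
[[278.66990274 205.4644269 ]
 [278.65064476 217.76580194]]
```

View pics/w4.png

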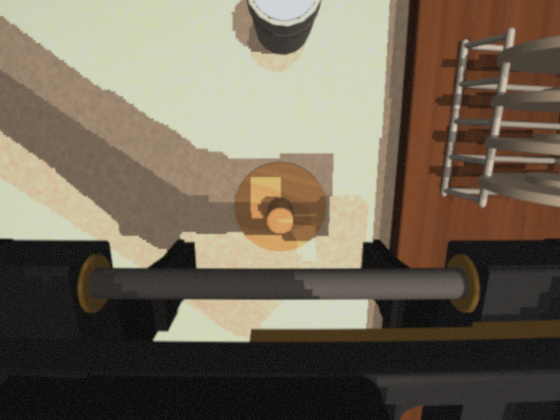

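The disc is at (280,207) and the grip top at (280,220), about 1.5 px right and 2 px below the prediction. I shift slightly and descend.

step_arm(steps=[1,-1.1,0.8,25,0,1,-1.1,0.7,30,0,1,0,0,25,0,1,0,0,17,0,1,0,0,10,0,1,0,0,2,0,0,0,0,0,0,0,0,0,0,0,0,0,0,0,0,0,0,0,0,0,0,0,0,0,0,0,0,0,0,0], grip_force=20)

```text
time_s: 12.75
tool_pos: [0.4333, -0.2872, 0.1957]
tool_rot: [180.0, -0.0, 90.0]
force: [-0.4, 0.1, 0.6]
grip_width: 0.0343
grasp_force: 0.0
```

step_arm(steps=[0,0,0,0,0,0,0,0,0,0,0,0,0,0,0])

```text
time_s: 13.12
tool_pos: [0.4333, -0.2872, 0.1956]
tool_rot: [-180.0, -0.0, 89.9]
force: [-0.3, 0.0, 0.4]
grip_width: 0.0214
grasp_force: 20.0
```

```bash
python3 -c "
from h import *
to(.433,-.287,.03,90)"
```

```text
shift [ 0.2 -0.3  1.6] roll -0.1 | q7 49.6 w 0.0214 gf 20.000059814192355 F [-0.3  0.   0.4] t 13.125
```

step_arm(steps=[0,0,0,-20,0,0,0,0,-35,0,0,0,0,-40,0,0,0,0,-40,0,0,0,0,-35,0,0,0,0,-20,0,0,0,0,-10,0,0,0,0,0,0])

```text
time_s: 14.12
tool_pos: [0.4332, -0.2874, 0.3962]
tool_rot: [179.9, -0.0, 89.9]
force: [-0.3, 1.0, -1.8]
grip_width: 0.0215
grasp_force: 20.0
```

```bash
python3 -c "
from h import *
to(.608,.0657,.22,90)"
```

```text
shift [353.3 174.4  12.6] roll -0.1 | q7 34.0 w 0.0215 gf 20.000020111911 F [-0.3  1.  -1.8] t 14.125
```

step_arm(steps=[0,20,10,0,0,0,35,17.5,0,0,0,45,22,0,0,0,45,22,0,0,0,45,22,0,0,0,45,22,0,0,0,40,20,0,0,0,35,17.5,0,0,0,25,12,0,0,0,13,7,0,0,0,5,2.5,0,0,0,0,0,0,0])

```text
time_s: 15.62
tool_pos: [0.608, 0.0644, 0.3957]
tool_rot: [-180.0, 0.0, 89.9]
force: [0.6, 0.0, -0.1]
grip_width: 0.0212
grasp_force: 20.0
```

```bash
python3 -c "
from h import *
to(.608,.0657,.148,90)
c=snap('wrist','w5.png')
o=env.get_obs()['tool_pos'];
print(proj(c,[[.608,.0657,.113],[o[0],o[1],o[2]-.164-.0316]]))"
```

```text
shift [ 1.3  0.  83.7] roll -0.1 | q7 2.2 w 0.0212 gf 19.999955920502543 F [ 0.6  0.  -0.1] t 15.625
[[277.65325158 207.33348931]
 [277.07666829 248.79512438]]
```

View pics/w5.png

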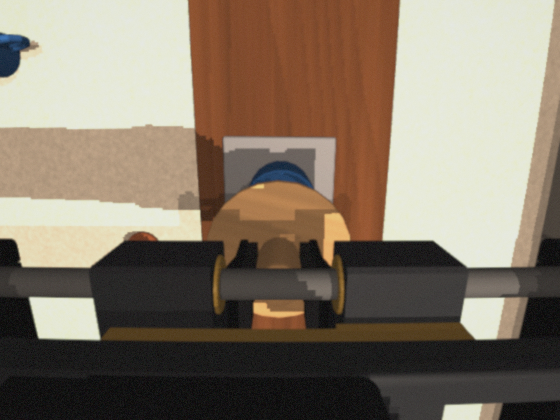

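Run:
```python
from h import *
c=snap('wrist');im=c['image'];hsv=cv2.cvtColor(im,cv2.COLOR_RGB2HSV)
R=np.array(c['R']);print((-R.T@c['t']).round(3))
m=(hsv[...,0]>100)&(hsv[...,0]<125)&(hsv[...,1]>120);m[:,:230]=0;m[:150]=0;m[200:]=0
for r in range(156,192,3):
    x=np.where(m[r])[0]
    if len(x):print(r,x.min(),x.max())
a=np.linspace(0,2*np.pi,13)
print(proj(c,np.c_[.608+.031*np.cos(a),.0657+.031*np.sin(a),a*0+.113])[:7].round(0).tolist())
v=im.copy();b=np.linspace(0,2*np.pi,100)
for p in proj(c,np.c_[.608+.031*np.cos(b),.0657+.031*np.sin(b),b*0+.113]):cv2.circle(v,tuple(int(q) for q in p),0,(255,255,0),-1)
cv2.imwrite('pics/c5.png',cv2.resize(v[120:260,190:370,::-1],None,fx=4,fy=4,interpolation=cv2.INTER_CUBIC))
```

```text
[0.609 0.133 0.376]
162 275 286
165 267 294
168 263 298
171 259 302
174 256 304
177 254 306
180 253 308
183 251 309
186 310 311
[[316.0, 207.0], [311.0, 188.0], [297.0, 174.0], [278.0, 169.0], [258.0, 174.0], [244.0, 188.0], [240.0, 207.0]]
```

View pics/c5.png

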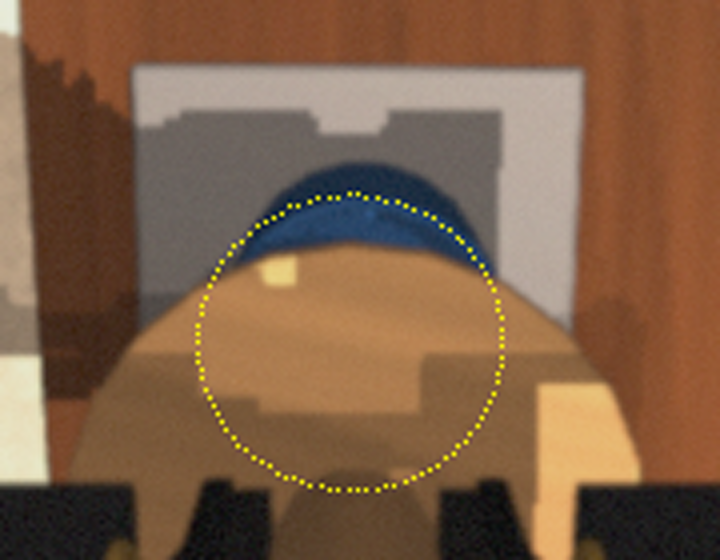

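The crop shows the mug's outer wall as the dark arc, and its rim on the predicted circle (row 169). The lid disc is centred at column 279.5 and the mug at about 281, so I nudge +1 mm in x and lower.

step_arm(steps=[0,0.6,0.5,20,0,0,0.6,0.5,25,0,0,0,0,20,0,0,0,0,12,0,0,0,0,6,0,0,0,0,2,0,0,0,0,0,0,0,0,0,0,0])

```text
time_s: 16.73
tool_pos: [0.6094, 0.0668, 0.3113]
tool_rot: [179.9, -0.0, 90.0]
force: [0.7, -1.0, -0.4]
grip_width: 0.0216
grasp_force: 20.0
```

```bash
python3 -c "
from h import *
to(.609,.0657,.1446,90)"
```

```text
shift [-1.1 -0.4  2.7] roll -0.0 | q7 4.5 w 0.0216 gf 20.000019860453904 F [ 0.7 -1.  -0.4] t 16.725
```

step_arm(steps=[0,-1,-0.3,1.5,0,0,0,0,1,0,0,0,0,0,0,0,0,0,0,0])

```text
time_s: 17.23
tool_pos: [0.6089, 0.0657, 0.3086]
tool_rot: [180.0, -0.0, 89.9]
force: [-1.8, -0.8, 3.9]
grip_width: 0.0213
grasp_force: 20.0
```

```bash
python3 -c "
from h import *
to(.609,.0657,.1446,90)"
```

```text
shift [0.  0.1 0. ] roll -0.1 | q7 4.7 w 0.0213 gf 20.000218651257455 F [-1.8 -0.8  3.9] t 17.225
```

step_arm(steps=[0.4,0,0,0,0,0.6,0,0,0,0,0.9,0,0,0,0,1,0,0,0,0,1,0,0,-15,0,1,0,0,-30,0,1,0,0,-30,0,1,0,0,-15,0,1,0,0,0,0])

```text
time_s: 18.35
tool_pos: [0.6091, 0.0656, 0.3995]
tool_rot: [179.9, -0.0, 90.0]
force: [-0.2, -0.8, -0.1]
grip_width: 0.0868
grasp_force: 0.0
```

```bash
python3 -c "
from h import *
to(.443,.297,.2,90)
c=snap('wrist','w6.png')
print(proj(c,[[.609,.0657,.119],[.609,.0657,.157]]))"
```

```text
shift [ 231.2 -166.4   35.3] roll -0.0 | q7 2.1 w 0.0868 gf 0.0 F [-0.2 -0.8 -0.1] t 18.35
[[276.66973274 209.95720764]
 [276.51043807 223.88373485]]
```

View pics/w6.png

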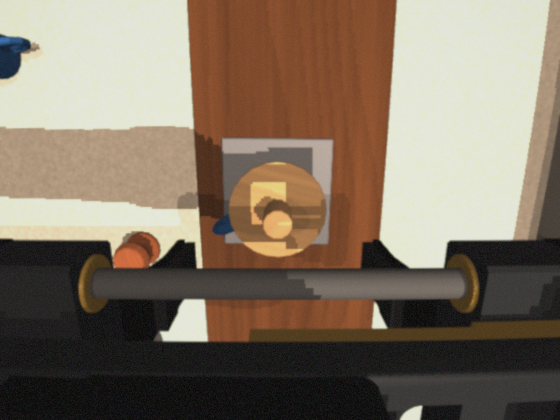

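The lid lies flat at (278,210), centred on the mug. The sugar pot is next.

step_arm(steps=[1,15,-11,0,0,1,30,-21,0,0,1,38,-27,0,0,1,38,-27,0,0,1,38,-27,0,0,1,34,-25,10,0,1,22,-16,20,0,1,12,-9,30,0,1,4,-3.4,25,0,1,0,0,10,0,1,0,0,0,0])

```text
time_s: 19.77
tool_pos: [0.4426, 0.2964, 0.3023]
tool_rot: [-179.9, 0.1, 89.9]
force: [0.4, -0.2, 0.2]
grip_width: 0.0872
grasp_force: 0.0
```

```bash
python3 -c "
from h import *
to(.443,.297,.03,90)
c=snap('wrist','w7.png')
print(proj(c,[[.443,.297,.053]]))"
```

```text
shift [  0.8   0.5 108.3] roll -0.1 | q7 -30.7 w 0.0872 gf 0.0 F [ 0.4 -0.2  0.2] t 19.775
[[278.50150587 219.4162065 ]]
```

View pics/w7.png

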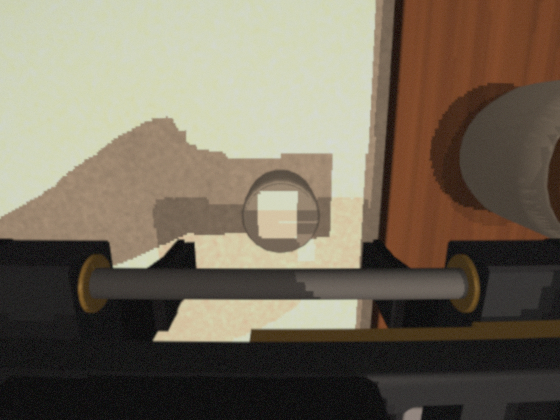

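The pot's top is centred at about (281,216) against (278.5,219.4) predicted, which is within the camera bias. I descend and grip.

step_arm(steps=[1,1,0.5,25,0,1,1,0.5,30,0,1,0,0,25,0,1,0,0,17,0,1,0,0,9,0,1,0,0,2,0,0,0,0,0,0,0,0,0,0,0,0,0,0,0,0,0,0,0,0,0,0,0,0,0,0,0,0,0,0,0], grip_force=25)

```text
time_s: 21.32
tool_pos: [0.4437, 0.2991, 0.1955]
tool_rot: [180.0, -0.0, 89.9]
force: [-0.7, -0.7, 2.7]
grip_width: 0.0574
grasp_force: 25.0
```

```bash
python3 -c "
from h import *
to(.443,.298,.03,90)"
```

```text
shift [-1.1 -0.7  1.5] roll -0.1 | q7 -25.0 w 0.0574 gf 24.96267137263203 F [-0.7 -0.7  2.7] t 21.325
```

step_arm(steps=[0,0,0,-15,0,0,0,0,-30,0,0,0,0,-40,0,0,0,0,-40,0,0,0,0,-40,0,0,0,0,-20,0,0,0,0,-10,0,0,0,0,0,0])

```text
time_s: 22.32
tool_pos: [0.4436, 0.2988, 0.3904]
tool_rot: [180.0, -0.0, 89.9]
force: [0.1, 0.1, -1.6]
grip_width: 0.0573
grasp_force: 25.0
```

```bash
python3 -c "
from h import *
to(.606,-.074,.2255,90)"
```

```text
shift [-372.6  162.8    0.8] roll -0.1 | q7 -33.6 w 0.0573 gf 24.961673433717806 F [ 0.1  0.1 -1.6] t 22.325
```

step_arm(steps=[0,-18,8,0,0,0,-36,16,0,0,0,-46,20,0,0,0,-46,20,0,0,0,-46,20,0,0,0,-46,20,0,0,0,-46,20,0,0,0,-40,17,0,0,0,-28,12,0,0,0,-15,7,0,0,0,-5.6,2.8,0,0,0,0,0,0,0])

```text
time_s: 23.82
tool_pos: [0.6057, -0.0745, 0.3896]
tool_rot: [-179.9, 0.0, 89.9]
force: [-0.2, -0.0, -2.0]
grip_width: 0.0571
grasp_force: 25.0
```

step_arm(steps=[0,0,0,20,0,0,0,0,30,0,0,0,0,35,0,0,0,0,30,0,0,0,0,20,0,0,0,0,10,0,0,0,0,4,0,0,0,0,0,0,0,0,0,0,0])

```text
time_s: 24.95
tool_pos: [0.6065, -0.0739, 0.2421]
tool_rot: [179.9, -0.0, 89.9]
force: [0.1, 0.2, -2.5]
grip_width: 0.0568
grasp_force: 25.0
```

```bash
python3 -c "
from h import *
to(.606,-.074,.0715,90)
c=snap('wrist','w8.png')"
```

```text
shift [-0.1 -0.5  6.6] roll -0.1 | q7 22.9 w 0.0568 gf 24.961896277964115 F [ 0.1  0.2 -2.5] t 24.95
```

View pics/w8.png

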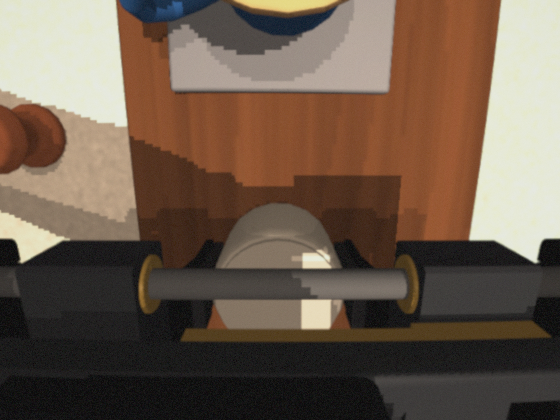

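The pot hangs upright, in line with the holder's middle (column about 281). I lower, release and rise.

step_arm(steps=[0,0,0,4,0,0,0,0,2,0,0,0,0,0,0,0.85,0,0,0,0,1,0,0,0,0,1,0,0,0,0,1,0,0,-20,0,1,0,0,-40,0,1,0,0,-40,0,1,0,0,-30,0,1,0,0,-10,0,1,0,0,0,0])

```text
time_s: 26.5
tool_pos: [0.6061, -0.0739, 0.3758]
tool_rot: [179.9, -0.0, 90.0]
force: [0.4, 0.1, -0.7]
grip_width: 0.0873
grasp_force: 0.0
```

```bash
python3 -c "
from h import *
to(.432,-.139,.2,90)"
```

```text
shift [ -65.3 -174.1   11.5] roll -0.0 | q7 18.1 w 0.0873 gf 0.0 F [ 0.4  0.1 -0.7] t 26.5
```

step_arm(steps=[1,-8,-20,0,0,1,-15,-40,0,0,1,-17,-45,0,0,1,-14,-38,10,0,1,-8,-22,20,0,1,-3.3,-9,20,0,1,0,0,0,0])

```text
time_s: 27.38
tool_pos: [0.4304, -0.1387, 0.3232]
tool_rot: [-179.8, -0.1, 89.9]
force: [0.2, -0.5, -0.8]
grip_width: 0.0869
grasp_force: 0.0
```

```bash
python3 -c "
from h import *
to(.432,-.139,.045,90)
c=snap('wrist','w9.png')
print(proj(c,[[.4323,-.1387,.083]]))"
```

```text
shift [ -0.4   2.1 114.2] roll -0.1 | q7 8.3 w 0.0869 gf 0.0 F [ 0.2 -0.5 -0.8] t 27.375
[[281.59845006 224.91737749]]
```

View pics/w9.png

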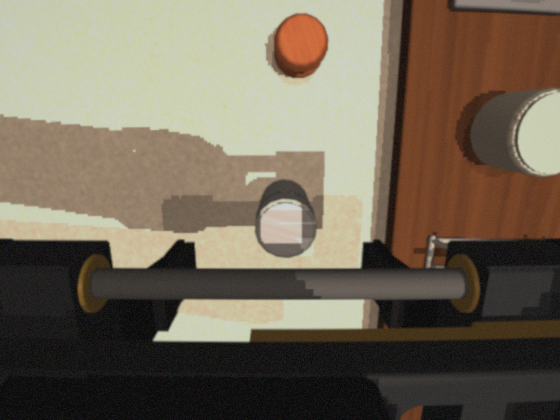

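The tin's top is at (286,228) and the sugar pot stands upright at right. I shift about +3 mm in x and descend.

step_arm(steps=[1,-1,2,25,0,1,-1,2,30,0,1,0,0,28,0,1,0,0,20,0,1,0,0,9,0,1,0,0,1.5,0,0,0,0,0,0,0,0,0,0,0,0,0,0,0,0,0,0,0,0,0,0,0,0,0,0,0,0,0,0,0], grip_force=25)

```text
time_s: 28.92
tool_pos: [0.436, -0.1409, 0.2117]
tool_rot: [-180.0, -0.0, 90.0]
force: [-0.9, 0.7, 0.9]
grip_width: 0.0435
grasp_force: 25.0
```

step_arm(steps=[0,0,0,0,0,0,0,0,0,0])

```text
time_s: 29.18
tool_pos: [0.436, -0.1409, 0.2117]
tool_rot: [-180.0, -0.0, 89.9]
force: [-1.7, 1.3, 3.8]
grip_width: 0.044
grasp_force: 25.0
```

```bash
python3 -c "
from h import *
to(.434,-.14,.045,90)"
```

```text
shift [ 0.9 -2.   2.7] roll -0.1 | q7 26.5 w 0.044 gf 24.999906476587057 F [-1.7  1.3  3.8] t 29.175
```

step_arm(steps=[0,0,0,-15,0,0,0,0,-30,0,0,0,0,-40,0,0,0,0,-40,0,0,0,0,-30,0,0,0,0,-15,0,0,0,0,-5,0,0,0,0,0,0])

```text
time_s: 30.18
tool_pos: [0.4358, -0.1409, 0.3858]
tool_rot: [-179.9, 0.0, 89.9]
force: [-0.7, -0.4, -1.2]
grip_width: 0.0435
grasp_force: 25.0
```

```bash
python3 -c "
from h import *
to(.609,.173,.2225,90)"
```

```text
shift [314.1 172.8  -1.1] roll -0.1 | q7 4.2 w 0.0435 gf 24.999957291875035 F [-0.7 -0.4 -1.2] t 30.175
```

step_arm(steps=[0,16,9,0,0,0,32,17.5,0,0,0,42,23,0,0,0,42,23,0,0,0,42,23,0,0,0,42,23,0,0,0,38,21,0,0,0,30,17,0,0,0,20,11,0,0,0,8,4,0,0,0,2,1.3,0,0,0,0,0,0,0])

```text
time_s: 31.68
tool_pos: [0.609, 0.1721, 0.3865]
tool_rot: [-180.0, 0.0, 89.9]
force: [0.1, 1.3, -0.9]
grip_width: 0.0436
grasp_force: 25.0
```

step_arm(steps=[0,0,0,20,0,0,0,0,30,0,0,0,0,35,0,0,0,0,25,0,0,0,0,12,0,0,0,0,5,0,0,0,0,0,0,0,0,0,0,0])

```text
time_s: 32.67
tool_pos: [0.6095, 0.1729, 0.2607]
tool_rot: [179.9, -0.0, 90.0]
force: [0.2, -0.5, -0.3]
grip_width: 0.0432
grasp_force: 25.0
```

```bash
python3 -c "
from h import *
to(.609,.173,.0877,90)"
```

```text
shift [ 0.1 -0.6  9. ] roll -0.0 | q7 -1.1 w 0.0432 gf 25.00003300141543 F [ 0.2 -0.5 -0.3] t 32.675
```

step_arm(steps=[0,0,0,5,0,0,0,0,3,0,0,0,0,0.5,0,0,0,0,0,0])

```text
time_s: 33.17
tool_pos: [0.6092, 0.173, 0.2518]
tool_rot: [-180.0, -0.0, 90.0]
force: [-2.4, 0.4, 5.6]
grip_width: 0.0436
grasp_force: 25.0
```

step_arm(steps=[0.6,0,0,0,0,0.8,0,0,0,0,1,0,0,0,0,1,0,0,0,0,1,0,0,-20,0,1,0,0,-40,0,1,0,0,-40,0,1,0,0,-40,0,1,0,0,-15,0,1,0,0,0,0])

```text
time_s: 34.42
tool_pos: [0.6093, 0.1727, 0.4074]
tool_rot: [179.9, -0.1, 89.9]
force: [0.3, 0.2, -1.0]
grip_width: 0.087
grasp_force: 0.0
```

step_arm(steps=[1,30,-20,0,0,1,45,-35,0,0,1,45,-35,0,0,1,45,-35,0,0,1,45,-35,0,0,1,30,-15,0,0,1,30,0,0,0,1,0,0,0,0])

```text
time_s: 35.42
tool_pos: [0.4323, 0.4458, 0.4036]
tool_rot: [-179.9, 0.2, 90.2]
force: [1.1, 0.9, -0.1]
grip_width: 0.0867
grasp_force: 0.0
```

Run:
```python
from h import *
a=snap('top')['image'][110:260,100:430,::-1];b=snap('scene')['image'][150:310,120:480,::-1]
cv2.imwrite('pics/end.png',np.vstack([cv2.resize(a,(660,300),interpolation=cv2.INTER_CUBIC),cv2.resize(b,(660,293),interpolation=cv2.INTER_CUBIC)]))
print(env.get_obs()['tool_pos'],env.get_obs()['time_s'])
```

```text
[0.43427756 0.44245997 0.40453647] 35.525
```

View pics/end.png

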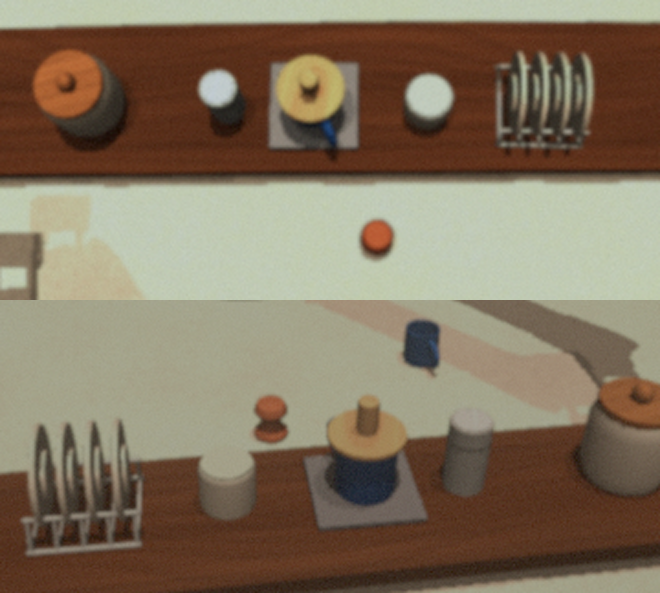

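Everything stands upright and in line: tin at (219,88), lidded mug at (311,89), sugar pot at (429,101), and the knob unmoved at (377,236). One numeric check before handing in.

Run:
```python
from h import *
c=snap('top')
a=np.array([[219,88,.123],[311,89,.119],[429,101,.093],[377,236,.05],[314,106,.048],[545,100,.07]])
print(back(c,(a[:,:2]+.5)/2-.5+[100,110],a[:,2]).round(4))
```

```text
[[ 0.6088  0.1712  0.123 ]
 [ 0.6075  0.0651  0.119 ]
 [ 0.5992 -0.0731  0.093 ]
 [ 0.4437 -0.0106  0.05  ]
 [ 0.6064  0.0657  0.048 ]
 [ 0.6063 -0.217   0.07  ]]
```

```bash
python3 -c "
from cell import env
print(env.sign_off())"
```

```text
the job is handed in; nothing more can be done
None
```

The job is handed in at about 36 s: my last camera check put the lidded mug, sugar pot and tea tin upright within the limits and the knob unmoved, but sign-off returned no verdict.

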